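# Fetch the terminal puller from behind the parts in the rack

### The job

Clear the nylon spacer, the battery cap and the copper terminal that stand in front of the cast-iron terminal puller out of the steel rack into the shallow side tray, and only then take the puller and lay it flat on the sloped stand, lengthwise up and down the slope in the middle of its width, either end down, with its lower end resting against the bottom lip. Then put the spacer, the cap and the terminal back in the rack, upright, each exactly where it stood at the start. Leave the grease tin and the bottle alone.

Things in the scene. Friction and masses are not known exactly. Their poses are not given: they have to be found in the camera images.
- puller (a point): Hub centre, half-way up, of the loose grey iron terminal puller (0.6 kg) lying flat, 130 mm long, 24 thick. x runs along it to the jaws, y across, z up. Grip the hub: x +-20, 34 wide in y, near the centre of mass. Crosspiece x 20 to 36, 48 wide; two jaws on to x = 75, outer width 48. Behind: a 12 mm screw to a 48 mm T-bar, end at x = -55. Its jaws point to the rack's +y at the start.
- puller_jaws (a point): Point of the puller midway between the tips of its two jaws, half-way up its thickness, 75 mm from puller along the puller's x axis; the same axes.
- spacer (a point): Centre of the loose white nylon spacer block, 34 (x) x 30 (y) x 40 (z, upright) mm. Grip it across its y faces.
- cap (a point): Centre (half-way up) of the loose black battery cap, a round stepped plug standing upright: 34 mm diameter for the lower 18 mm, 29 mm above, 28 mm high in all.
- terminal (a point): Centre (half-way up) of the loose copper flag terminal: a flat flag 34 (x) x 30 (y) x 6 mm lying at the bottom and an upright round barrel of 24 mm diameter in its middle, 35 mm high in all. Grip it by the barrel.
- rack: Fixed steel rack, 160 (x) x 256 (y) mm, origin centre of underside, floor 4 thick, back wall 34 high at x = 78, side walls 18 high, front (-x) open. Spacer, cap, terminal stand on three thin cork pads at about x -48, y -70, 0, 70, in any order; the puller lies along y behind them, hub at x -2, y 0, too close for a finger between. Rack, tray and stand swap places from start to start.
- tray: Fixed shallow grey plastic side tray, empty at the start, outer size 130 (x) x 220 (y) x 16 (z) mm, walls 4 mm, floor 4 to 5 mm thick; origin at the centre of its underside.
- stand: Fixed aluminium stand, 130 mm wide (y), origin centre of underside. Slick flat face at 25 degrees: its foot, where it meets the lip, at x = -75, z = 14, rising 160 mm along the slope to +x. The lip stands 16 mm off the face. Things laid on it slide down to the lip. Puller hub centre when seated: x -12, y 0, z 57 jaws down, x -30, z 48 T-bar down.
- tin (a point): Centre (half-way up) of a loose brass-coloured grease tin with a steel lid, 56 mm diameter, 55 mm high: a bystander, not to be disturbed.
- bottle (a point): Centre (half-way up) of a loose white plastic bottle with a black cap, 54 mm diameter, 115 mm high: a bystander, not to be disturbed.

How it is judged:
By the outcome, as a careful person would: the job done as asked, in the order asked, and still so for the second after the job is handed in, with the robot touching nothing.
It also fails if it takes over 147 s, if anything falls off the work surface, if the arm or the gripper's body presses on something with over 40 N, if the wrist force passes 120 N, or if a joint passes its speed limit or range.

### The arm

A 6-joint arm with a two-finger parallel gripper is mounted at the origin on the work surface. World frame = base frame: x ahead of the robot, y to its left, z up, the work surface at z = 0. Lengths are in mm, angles in degrees, forces in N, time in s.
With the tool pointing down it reaches from about 350 to 850 mm from the base axis. Payload 8.1 kg.
Tool frame: the origin (TCP) lies at the very end of the fingers, on their centre line; the grasp point (between the pads) lies 19 mm behind it (r.grip_depth is the distance from the TCP to the grasp point, in mm); y points along the fingers, z is the direction in which the jaws open and shut, and the axes are right-handed (so a half turn about y gives the same grasp; the last joint's range is limited). The gripper opens to 85 mm and grips with 20 to 120 N. Pads are 22 mm wide; open, the fingers measure 114 mm over their backs; the gripper's body (76 mm by 85 mm) begins 54 mm behind the grasp point. The pads swing forward as they close: fully open they stand 13 mm farther back than shut.
Start: joints at [66.268, 7.471, 85.268, -0, 87.261, -4.893], TCP at [193.723, 567.87, 231.292] pointing down, gripper open.
Joint ranges: [-169.43, 169.43], [-51.17, 129.36], [1.28, 143.12], [-76.62, 256.62], [0, 156.53], [-152.29, 152.29]. Speed limits (degrees/s): [136.94, 136.94, 159.86, 180, 180, 180].

### API

Orientations are given as [roll, pitch, yaw] about the fixed x, y, z axes, in that order (R = Rz(yaw) Ry(pitch) Rx(roll)).
In Python, from bench import readout, eyes, r gives the robot as it stands. The module is installed in compiled form; this text tells all that it offers.
- The arm moves only by the tool move_arm, never from a script. Its argument "motion" is text: rows parted by semicolons, each of 6 numbers parted by spaces: the shift along the world's x, y, z in cm, then the turn, a rotation vector about the world's x, y, z in degrees. A call has 1 to 10 rows; each row is the pose to reach, as a shift and turn from the pose commanded when the call began; what a row does not reach only later rows make up. A row lasts 1/12 s, in which the tool goes at most 41.7 mm and 7.16 degrees, less where a joint would pass 70% of its speed; a pose out of reach is approached as far as the arm can. A call with a gripper value outside its range is refused whole. "fingers" is the finger opening in cm, from 0 to 8.54, set as the call begins (left out, the last holds). The fingers move at their own pace and stop on an object; "squeeze" is the grip in N (left out, the last holds). Time passes only in rows, so rows that repeat a pose let the fingers close. It gives the time, the measured TCP pose, the force and the opening at its end, in the units of the state.
- readout.sense(): the state, without advancing time (a new reading comes with each control period).
- eyes.snapshot(name): name is "scene" or "side" or "wrist"; returns a dict with "image" (480x640x3 uint8, blue, green, red), "fx", "fy", "cx", "cy" (pixels), "world_to_cam" (4x4, takes a point from world to camera coordinates). Camera axes: x right, y down, z forward; pixel columns grow to the right and rows downward; lengths in mm; the calibration is good to about 2 mm. A picture is of the moment at which its call begins. There is no depth.
- r.hand_in(): hands the job in, once; it reports no verdict.
The state is a dict: "time": time; "joint_pos": joint angles; "qd": joint speeds; "joint_efforts": joint torques, N m; "tool_pos": TCP position; "tcp_rot": TCP orientation; "ft_force": force on the tool from outside, world axes, zero at the start; "wrist_torque": the same for the moment, N m; "finger_gap": finger opening in mm.
Only numpy, scipy, OpenCV 4.12 (cv2) and the standard library are available. Lean on these libraries where they do the work, as an engineer would, in place of code of your own. Each camera call takes 0.05 s, during which the arm holds its last target. There are 200 camera calls.

## Working session

There is one attempt and no reset: what is moved stays moved. The work goes in short steps, Python scripts to look and compute and a tool call to move; the robot and the scene stay as the last step left them, time stands still between calls to the robot, and variables do not carry over. Pictures are saved under pics/ and viewed, about 12 in all and at most 16, crops included, and the job is handed in when it is done.

Besides the shell and the picture viewer there is one more tool, called after "Call:" as name(argument=value, ...) on one line, values as JSON. move_arm: Moves the arm, as the interface text tells. Its arguments: {"type":"object","properties":{"motion":{"type":"string"},"fingers":{"type":"number"},"squeeze":{"type":"number"}},"required":["motion"]}

```bash
mkdir -p pics
cat > h.py <<'E'
import numpy as np, cv2
from bench import readout, eyes, r
def snap(n,f):
    s=eyes.snapshot(n); cv2.imwrite('pics/'+f,s['image']); np.savez('pics/'+f+'.npz',**s); return s
def load(f): return dict(np.load('pics/'+f+'.npz'))
def ray(s,u,v):
    M=np.array(s['world_to_cam']);R=M[:3,:3];t=M[:3,3]
    d=R.T@np.array([(u-s['cx'])/s['fx'],(v-s['cy'])/s['fy'],1.]);return -R.T@t,d/np.linalg.norm(d)
def onz(s,u,v,z):
    o,d=ray(s,u,v);return o+d*(z-o[2])/d[2]
def proj(s,p):
    M=np.array(s['world_to_cam']);c=M[:3,:3]@np.array(p,float)+M[:3,3]
    return np.array([s['fx']*c[0]/c[2]+s['cx'],s['fy']*c[1]/c[2]+s['cy']])
def tri(a,pa,b,pb):
    A=np.zeros((3,3));y=np.zeros(3)
    for s,p in((a,pa),(b,pb)):
        o,d=ray(s,*p);P=np.eye(3)-np.outer(d,d);A+=P;y+=P@o
    return np.linalg.solve(A,y)
E
python3 - <<'E'
from h import *
for n in('scene','side','wrist'):
    s=snap(n,n+'0.png'); print(n,ray(s,320,240),s['fx'])
a=[cv2.imread(f'pics/{n}0.png') for n in('scene','side')]
print(readout.sense())
E
```

```text
scene (array([1123.49735858, -472.97779258, 1183.80716385]), array([-0.39744735,  0.32893784, -0.85664199])) 578.0697428509086
side (array([ 187.21722942,  870.29202049, 1174.70889051]), array([ 0.29061383, -0.60121786, -0.74436596])) 613.6408343459267
wrist (array([118.89244784, 592.92291764, 373.14783298]), array([ 0.30034015, -0.09297685, -0.94928979])) 339.1087985603651
{'time': 0.15, 'joint_pos': array([ 6.62658269e+01,  7.50498007e+00,  8.53181350e+01,  6.51625628e-04,
        8.72603590e+01, -4.89350619e+00]), 'qd': array([ 0.03536728, -0.18587982, -0.25983236, -0.02999658, -0.09034157,
        0.09843314]), 'joint_efforts': array([ 1.04786701e-03, -5.70068192e+01, -5.01155984e+01, -1.93763831e-04,
        9.73476243e-03, -1.65559163e-05]), 'tool_pos': array([193.56509151, 567.45718998, 230.45680349]), 'tcp_rot': array([-9.00831142e+01,  7.76912745e-03, -1.88407042e+01]), 'ft_force': array([-0.49667233, -0.9171203 ,  0.08962847]), 'wrist_torque': array([ 0.02730686, -0.00234152,  0.04024288]), 'finger_gap': 84.97088255444908}
```

View pics/scene0.png

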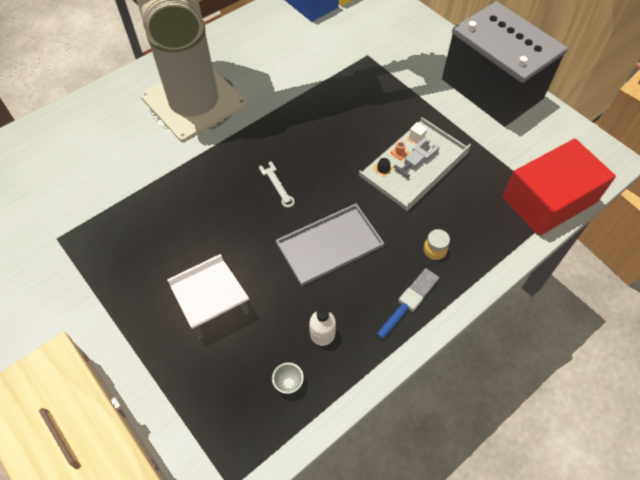

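View pics/side0.png

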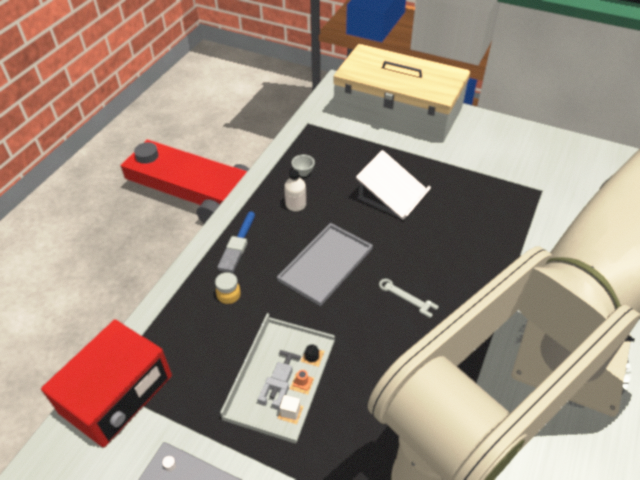

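Scene: rack around (415,160), with cap (384,166), terminal (400,150), spacer (418,131), the tray at (330,243), stand at (208,290), tin (437,243), bottle (322,327). I'll enlarge the crops of rack and stand to pick corners.

Run:
```python
from h import *
a=cv2.imread('pics/scene0.png');b=cv2.imread('pics/side0.png')
def c(i,x,y,w,h):
    o=cv2.resize(i[y:y+h,x:x+w],(400,300),interpolation=cv2.INTER_CUBIC)
    for k in range(0,w,20): cv2.putText(o,str(x+k),(int(k*400/w),8),0,.28,(0,255,255),1);cv2.line(o,(int(k*400/w),0),(int(k*400/w),300),(0,255,255) if 0 else (90,140,90),1)
    for k in range(0,h,20): cv2.putText(o,str(y+k),(0,int(k*300/h)+8),0,.28,(0,255,255),1);cv2.line(o,(0,int(k*300/h)),(400,int(k*300/h)),(90,140,90),1)
    return o
m=np.vstack([np.hstack([c(a,340,105,144,108),c(b,205,310,176,132)]),np.hstack([c(a,150,245,120,90),c(b,340,140,120,90)])])
cv2.imwrite('pics/m0.png',m)
```

```text
(no output)
```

View pics/m0.png

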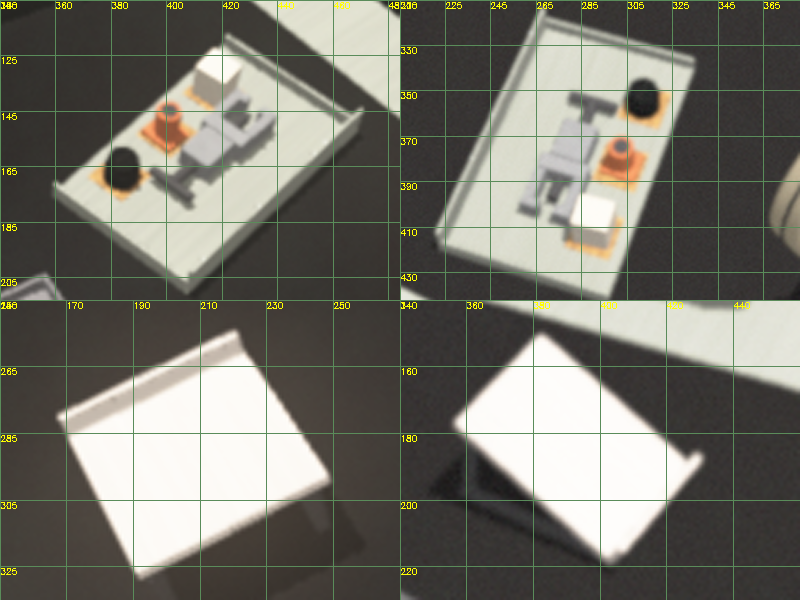

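View pics/wrist0.png

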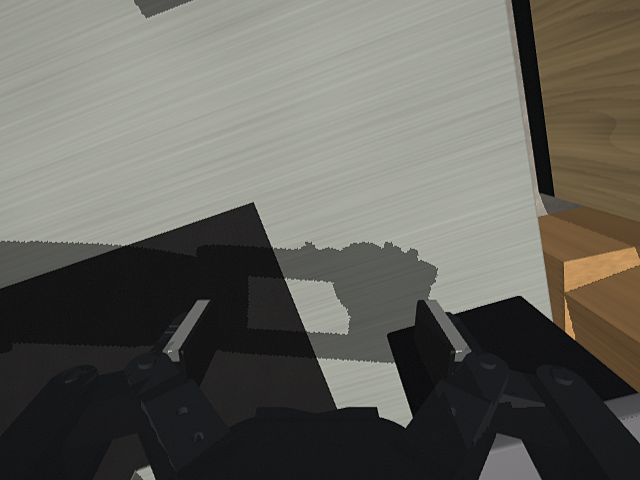

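The crops show the rack, the stand with its lip facing the robot, and the tool-facing wrist view. Triangulating the features I picked.

Run:
```python
from h import *
a=load('scene0.png');b=load('side0.png');np.set_printoptions(precision=1,suppress=True)
P={'spacertop':((419.2,128.8),(290.8,403.3)),'termtop':((400.5,144.2),(302.2,374.2)),'cap':((383.9,165.5),(311.5,353.1)),'hubtop':((414.9,156.1),(282,371.6)),'tbar':((403.7,172),(290.3,355.8)),
'lip-y':((168,280),(430.6,186.8)),'lip+y':((220.5,254.6),(403.6,218.6)),'top+y':((249,299.6),(356.5,177.2)),'top-y':((191.4,328.4),(382,150.5)),
'rackfront-y':((359.4,171.6),(335.4,337.5)),'rackfront+y':((422,117.5),(298,440)),'tray1':((277,240),(372,244)),'tray2':((353,207),(320,302)),'tray3':((383,242),(279,264)),'tray4':((301,282),(331,226)),
'tin':((438,236),(227,282)),'bot':((322,315),(294.5,172))}
for k,(p,q) in P.items():
    x=tri(a,p,b,q);print(k,x,'res',proj(a,x)-p,proj(b,x)-q)
```

```text
spacertop [496.  380.6  42.2] res [-0.9 -0.2] [-1.2  0.2]
termtop [503.3 309.3  39.9] res [-0.1 -0. ] [-0.1  0. ]
cap [514.7 242.9  16.8] res [-0.2 -0.1] [-0.2  0. ]
hubtop [548.7 317.1  29. ] res [-0.5 -0.1] [-0.6  0.1]
tbar [557.5 268.3  12.7] res [-1.4 -0.3] [-1.7  0.3]
lip-y [ 447.7 -357.6   25.9] res [-0.8 -0.3] [-0.6  0.3]
lip+y [ 470.3 -226.    19. ] res [1.6 0.6] [ 1.5 -0.5]
top+y [ 625.2 -256.9   76.5] res [-0.9 -0.3] [-0.7  0.2]
top-y [ 603.3 -385.    77.5] res [-0.7 -0.3] [-0.5  0.2]
rackfront-y [486.1 182.9  13.1] res [-0.7 -0.2] [-0.8  0.2]
rackfront+y [455.8 434.3  15.4] res [-1.5 -0.3] [-2.1  0.4]
tray1 [ 516.1 -104.5   18.6] res [-1.  -0.4] [-0.9  0.3]
tray2 [558.  102.9   7.2] res [0.7 0.2] [ 0.8 -0.2]
tray3 [687.9  70.6  44. ] res [-1.7 -0.4] [-1.7  0.3]
tray4 [ 637.  -126.5   10.1] res [-0. -0.] [-0.  0.]
tin [764.1 175.2  55.2] res [-0.2 -0. ] [-0.2  0. ]
bot [ 763.  -171.4  112.8] res [-0.7 -0.2] [-0.5  0.1]
```

Call:
move_arm(motion="1.5 -1.5 0 0 0 3; 4 -4 -0.5 0 0 6; 6.5 -6.7 -1 0 0 9; 9 -9.3 -1.5 0 0 12; 12 -12.3 -2 0 0 15; 15 -15.3 -3 0 0 18; 18 -18.4 -4 0 0 20; 21 -21.5 -5 0 0 23; 24 -24.5 -5 0 0 26; 25.8 -26.5 -5 0 0 26.1")

```text
time: 0.98
tool_pos: [452.5, 300.4, 180.0]
tcp_rot: [-90.1, 0.1, 7.4]
ft_force: [1.1, -0.1, -0.8]
finger_gap: 85.1
```

Call:
move_arm(motion="0 0 0 0 0 0; 0 0 0 0 0 0; 0 0 0 0 0 0", fingers=5.2)

```text
time: 1.23
tool_pos: [451.4, 303.0, 181.0]
tcp_rot: [-90.0, 0.0, 7.2]
ft_force: [1.0, -0.1, 0.0]
finger_gap: 52.7
```

Run:
```python
from h import *
s=snap('wrist','w1.png'); t=readout.sense();print(t['time'],t['tool_pos'],t['tcp_rot'],t['joint_pos'],t['finger_gap'])
```

```text
1.2833 [451.02020052 303.52790628 181.14070216] [-8.99816869e+01  3.49553440e-02  7.27864070e+00] [ 2.85156664e+01  4.29996924e-01  9.79133457e+01  3.00472735e-02
  8.16826065e+01 -6.87673220e+01] 52.15304557060187
```

View pics/w1.png

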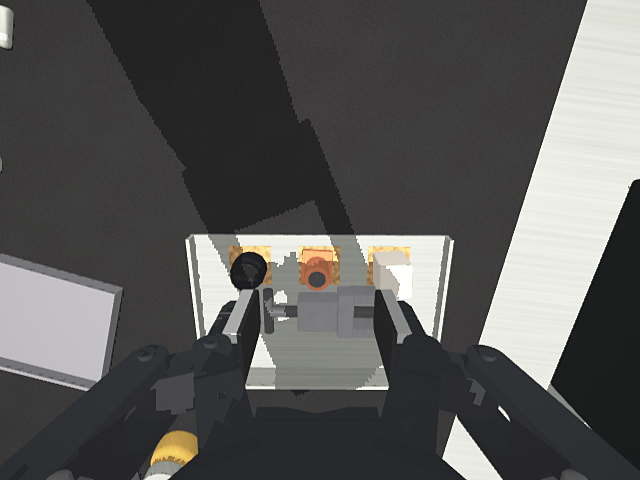

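The wrist view shows the rack upside-down-ish (up = toward the robot): cap (248,270), terminal barrel top (317,280), spacer (392,272), cork pads at (250,262), (319,262), (390,262). The hub is at (318,312).

Run:
```python
from h import *
np.set_printoptions(precision=1,suppress=True)
s=load('w1.png');im=s['image'];print(ray(s,320,240))
o=cv2.resize(im[225:400,170:470],(800,467),interpolation=cv2.INTER_CUBIC);cv2.imwrite('pics/w1c.png',o)
hsv=cv2.cvtColor(im,cv2.COLOR_BGR2HSV)
for n,u,v,z in [('rackF-y',187,236,18),('rackF+y',452,237,18),('termtop',317,280,40),('hubtop',318,312,28)]: print(n,onz(s,u,v,z))
for y in (262,284,270,276): print(y,[tuple(hsv[y,x]) for x in (235,250,265,305,318,335,372,390,408)])
```

```text
(array([373.2, 293.1, 323.9]), array([ 0.3,  0.1, -0.9]))
rackF-y [485.  183.8  18. ]
rackF+y [454.3 432.9  18. ]
termtop [504.5 310.3  40. ]
hubtop [544.2 316.4  28. ]
262 [(np.uint8(95), np.uint8(55), np.uint8(28)), (np.uint8(113), np.uint8(27), np.uint8(38)), (np.uint8(120), np.uint8(255), np.uint8(13)), (np.uint8(18), np.uint8(115), np.uint8(255)), (np.uint8(10), np.uint8(149), np.uint8(154)), (np.uint8(17), np.uint8(121), np.uint8(160)), (np.uint8(15), np.uint8(143), np.uint8(132)), (np.uint8(19), np.uint8(26), np.uint8(219)), (np.uint8(18), np.uint8(28), np.uint8(221))]
284 [(np.uint8(110), np.uint8(29), np.uint8(26)), (np.uint8(110), np.uint8(26), np.uint8(30)), (np.uint8(17), np.uint8(76), np.uint8(164)), (np.uint8(12), np.uint8(83), np.uint8(150)), (np.uint8(120), np.uint8(11), np.uint8(71)), (np.uint8(16), np.uint8(96), np.uint8(156)), (np.uint8(16), np.uint8(93), np.uint8(140)), (np.uint8(18), np.uint8(24), np.uint8(190)), (np.uint8(30), np.uint8(1), np.uint8(255))]
270 [(np.uint8(110), np.uint8(23), np.uint8(34)), (np.uint8(100), np.uint8(15), np.uint8(52)), (np.uint8(101), np.uint8(78), np.uint8(26)), (np.uint8(10), np.uint8(147), np.uint8(154)), (np.uint8(9), np.uint8(150), np.uint8(175)), (np.uint8(16), np.uint8(121), np.uint8(146)), (np.uint8(16), np.uint8(143), np.uint8(159)), (np.uint8(0), np.uint8(0), np.uint8(255)), (np.uint8(30), np.uint8(1), np.uint8(255))]
276 [(np.uint8(0), np.uint8(0), np.uint8(40)), (np.uint8(130), np.uint8(15), np.uint8(51)), (np.uint8(16), np.uint8(125), np.uint8(171)), (np.uint8(10), np.uint8(148), np.uint8(177)), (np.uint8(120), np.uint8(11), np.uint8(70)), (np.uint8(17), np.uint8(128), np.uint8(164)), (np.uint8(16), np.uint8(138), np.uint8(175)), (np.uint8(20), np.uint8(24), np.uint8(189)), (np.uint8(30), np.uint8(1), np.uint8(255))]
```

View pics/w1c.png

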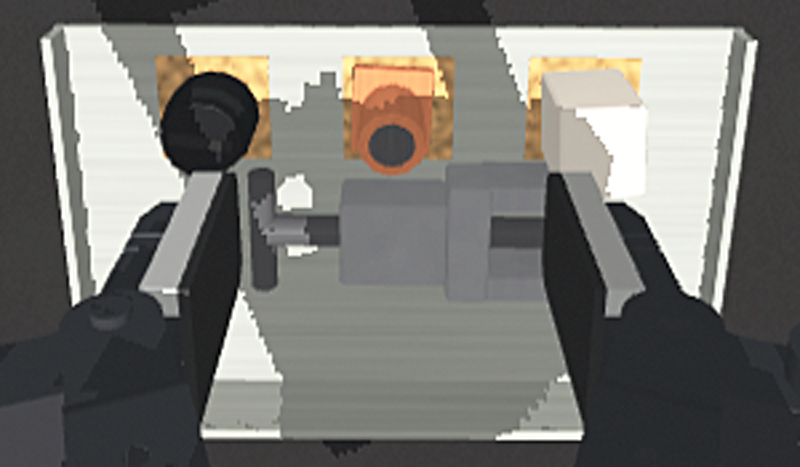

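Run:
```python
from h import *
np.set_printoptions(precision=1,suppress=True)
s=load('w1.png')
for n,u,v,z in [('captop',216,130,33),('caprim',210.5,120,23),('termtop',393,145,40),('flagfront',394,66,11),('spTL',562,107,45),('spTR',648,107,45),('spBR',645,197,45),('spFbot1',543,85,5),('spFbot2',630,70,5),
('padc-l',158,57,5),('padc-r',268,57,5),('padt-l',343,57,5),('padt-r',453,57,5),('pads-l',529,57,5),('pads-r',641,57,5),('padc-bl',160,158,5),('padt-br',453,158,5),('hub1',341,181,28),('hub2',341,284,28),('hub3',447,181,28)]: print(n,onz(s,u/2.667+170,v/2.667+225,z))
```

```text
captop [509.2 248.8  33. ]
caprim [510.2 245.   23. ]
termtop [503.8 310.5  40. ]
flagfront [485.6 308.6  11. ]
spTL [480.7 364.2  45. ]
spTR [477.1 392.6  45. ]
spBR [510.  398.7  45. ]
spFbot1 [488.2 365.7   5. ]
spFbot2 [478.2 397.    5. ]
padc-l [495.3 221.    5. ]
padc-r [490.1 261.8   5. ]
padt-l [486.6 289.6   5. ]
padt-r [481.4 330.3   5. ]
pads-l [477.8 358.5   5. ]
pads-r [472.6 400.    5. ]
padc-bl [536.8 223.8   5. ]
padt-br [522.5 336.4   5. ]
hub1 [525.9 294.4  28. ]
hub2 [568.7 299.1  28. ]
hub3 [521.1 332.5  28. ]
```

Call:
move_arm(motion="1 2 -1.5 0 0 0; 2 4 -4 0 0 0; 3.2 6 -6.5 0 0 0; 4.2 7.5 -9 0 0 0; 4.4 7.8 -11 0 0 0; 4.4 7.8 -13 0 0 0; 4.4 7.8 -14.8 0 0 0; 4.4 7.8 -16.2 0 0 0; 4.4 7.8 -16.9 0 0 0; 4.4 7.8 -16.9 0 0 0", fingers=5.2)

```text
time: 2.12
tool_pos: [493.7, 380.8, 10.3]
tcp_rot: [-90.1, 0.2, 7.3]
ft_force: [-0.2, -1.2, -0.2]
finger_gap: 52.0
```

Call:
move_arm(motion="0 0 0 0 0 0; 0 0 0 0 0 0")

```text
time: 2.28
tool_pos: [496.5, 381.7, 13.9]
tcp_rot: [-89.9, -0.1, 7.3]
ft_force: [0.1, -0.4, 0.8]
finger_gap: 51.8
```

Run:
```python
from h import *
t=readout.sense();print(t['time'],t['tool_pos'],t['tcp_rot'],t['ft_force'])
s=snap('wrist','w2.png')
```

```text
2.2833 [496.51559396 381.69520148  13.88343084] [-89.94024858  -0.11951234   7.27510745] [ 0.09812779 -0.419196    0.81575533]
```

View pics/w2.png

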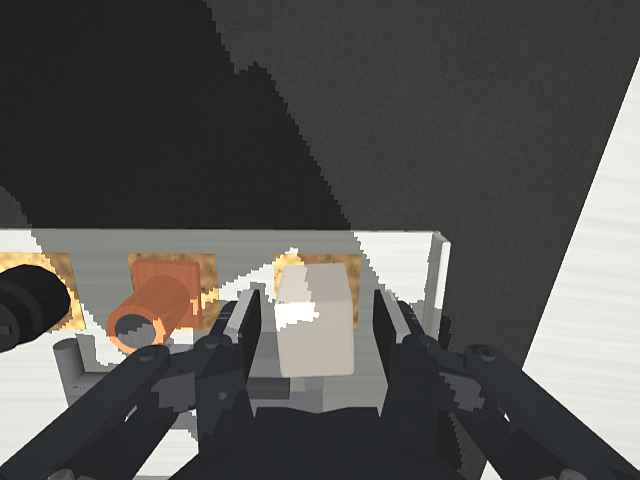

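Call:
move_arm(motion="0 0 0 0 0 0; 0 0 0 0 0 0; 0 0 0 0 0 0; 0 0 0 0 0 0; 0 0 0 0 0 0; 0 0 0 0 0 0; 0 0 0 0 0 0; 0 0 0 0 0 0", fingers=0, squeeze=40)

```text
time: 3.0
tool_pos: [496.7, 381.4, 13.7]
tcp_rot: [-89.9, -0.1, 7.3]
ft_force: [-0.5, -0.5, 6.2]
finger_gap: 30.0
```

Call:
move_arm(motion="0 0 0.5 0 0 0; 0 0 1.5 0 0 0; 0 0 3 0 0 0; 0 0 5 0 0 0; 0 0 7 0 0 0; 0 0 8 0 0 0; 0 0 8 0 0 0")

```text
time: 3.58
tool_pos: [497.7, 382.1, 96.3]
tcp_rot: [-89.9, -0.3, 7.3]
ft_force: [0.5, -0.1, -0.1]
finger_gap: 29.7
```

Run:
```python
from h import *
np.set_printoptions(precision=1,suppress=True)
t=readout.sense();print(t['time'],t['tool_pos'],t['ft_force'],t['finger_gap'])
a=load('scene0.png');b=load('side0.png')
for p in ((277,240),(353,207),(383,242),(301,282)): print(onz(a,*p,16))
for p in ((331,226),(372,244),(320,302),(279,264)): print(onz(b,*p,16))
for p in ((122,288),(100,386)): print(onz(load('w1.png'),*p,16))
```

```text
3.5833 [497.7 382.1  96.3] [ 0.5 -0.1 -0.1] 29.746862802859813
[ 517.  -102.5   16. ]
[560.7  97.6  16. ]
[680.7  86.1  16. ]
[ 639.5 -128.2   16. ]
[ 634.6 -121.6   16. ]
[ 515.  -108.6   16. ]
[556.6 109.8  16. ]
[697.   48.3  16. ]
[548.9 119.1  16. ]
[673.7  89.1  16. ]
```

Call:
move_arm(motion="0.5 -1.5 0 0 0 0; 1.5 -4.5 0 0 0 0; 2.8 -8 0 0 0 0; 4.2 -12 0 0 0 0; 5.6 -16 0 0 0 0; 7 -20 0 0 0 0; 8.4 -24 0 0 0 0; 9.8 -28 -1 0 0 0; 11 -31 -2 0 0 0; 11.4 -32.4 -3 0 0 0")

```text
time: 4.42
tool_pos: [610.1, 51.3, 60.6]
tcp_rot: [-90.1, 0.1, 7.1]
ft_force: [0.4, 0.4, 0.0]
finger_gap: 29.6
```

Call:
move_arm(motion="0 0 -1.5 0 0 0; 0 0 -3 0 0 0; 0 0 -4.2 0 0 0; 0 0 -4.8 0 0 0; 0 0 -5 0 0 0; 0 0 -5 0 0 0; 0 0 -5 0 0 0")

```text
time: 5.0
tool_pos: [609.4, 56.9, 12.5]
tcp_rot: [-90.0, 0.0, 7.3]
ft_force: [-2.7, -2.5, 6.0]
finger_gap: 29.6
```

Call:
move_arm(motion="0 0 0 0 0 0; 0 0 0 0 0 0; 0 0 0 0 0 0; 0 0 0 0 0 0", fingers=5.2)

```text
time: 5.33
tool_pos: [609.4, 57.0, 11.9]
tcp_rot: [-90.0, 0.0, 7.3]
ft_force: [0.3, 0.3, 0.1]
finger_gap: 51.8
```

Call:
move_arm(motion="0 0 1 0 0 0; 0 0 3 0 0 0; 0 0 6 0 0 0; 0 0 8 0 0 0; 0 0 8 0 0 0")

```text
time: 5.75
tool_pos: [613.5, 57.0, 99.1]
tcp_rot: [-90.1, -0.5, 7.3]
ft_force: [1.3, -0.6, 2.2]
finger_gap: 51.9
```

Run:
```python
from h import *
np.set_printoptions(precision=1,suppress=True)
t=readout.sense();print(t['time'],t['tool_pos'],t['tcp_rot'],t['ft_force'],t['finger_gap'])
w=snap('wrist','w3.png')['image'];s=snap('scene','s3.png')['image'];cv2.imwrite('pics/m3.png',np.hstack([cv2.resize(w,(400,300)),cv2.resize(s[105:285,250:490],(400,300))]))
```

```text
5.75 [613.5  57.   99.1] [-90.1  -0.5   7.3] [ 1.3 -0.6  2.2] 51.877503304869265
```

View pics/m3.png

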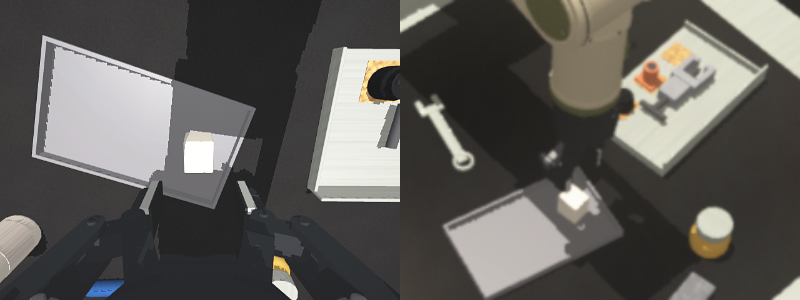

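The spacer stands upright in the tray. Next the terminal.

Call:
move_arm(motion="-0.6 1.5 0 0 0 0; -2 5 0 0 0 0; -3.6 8.6 0 0 0 0; -5.2 12.4 0 0 0 0; -6.8 16.2 0 0 0 0; -8.4 20 0 0 0 0; -9.8 23.5 0 0 0 0; -10.6 25.4 -1 0 0 0; -10.6 25.4 -2 0 0 0; -10.6 25.4 -3 0 0 0")

```text
time: 6.68
tool_pos: [501.6, 311.9, 60.3]
tcp_rot: [-90.0, 0.1, 7.4]
ft_force: [0.0, -1.2, -0.3]
finger_gap: 51.9
```

Call:
move_arm(motion="0 0 -1 0 0 0; 0 0 -2.4 0 0 0; 0 0 -3.6 0 0 0; 0 0 -4.4 0 0 0; 0 0 -4.7 0 0 0; 0 0 -4.7 0 0 0; 0 0 -4.7 0 0 0; 0 0 -4.7 0 0 0")

```text
time: 7.35
tool_pos: [504.5, 311.1, 16.2]
tcp_rot: [-90.0, -0.1, 7.2]
ft_force: [-0.2, 0.0, 0.2]
finger_gap: 52.2
```

Run:
```python
from h import *
np.set_printoptions(precision=1,suppress=True)
t=readout.sense();print(t['time'],t['tool_pos'],t['tcp_rot'],t['ft_force'],t['finger_gap'])
s=snap('wrist','w4.png');im=s['image'];hsv=cv2.cvtColor(im,cv2.COLOR_BGR2HSV)
m=cv2.inRange(hsv,(3,135,60),(13,255,255))
n,l,st,c=cv2.connectedComponentsWithStats(m);i=np.argsort(-st[1:,4])[:3]+1
print(st[i],c[i])
```

```text
7.35 [504.5 311.1  16.2] [-90.   -0.1   7.2] [-0.2  0.   0.2] 52.17913166555459
[[ 283  274   62   80 2421]
 [ 284  259   63   34  442]
 [ 345  282    1    8    8]] [[313.9 307.9]
 [313.5 265.6]
 [345.  285.5]]
```

Call:
move_arm(motion="0 0 0 0 0 0; 0 0 0 0 0 0; 0 0 0 0 0 0; 0 0 0 0 0 0; 0 0 0 0 0 0; 0 0 0 0 0 0; 0 0 0 0 0 0; 0 0 0 0 0 0", fingers=0)

```text
time: 8.07
tool_pos: [504.2, 311.2, 16.1]
tcp_rot: [-90.0, -0.1, 7.3]
ft_force: [-0.9, -0.8, 5.6]
finger_gap: 22.7
```

Call:
move_arm(motion="0 0 0.5 0 0 0; 0 0 1.5 0 0 0; 0 0 3 0 0 0; 0 0 5 0 0 0; 0 0 7 0 0 0; 0 0 8 0 0 0; 0 0 8 0 0 0")

```text
time: 8.65
tool_pos: [505.7, 311.9, 98.9]
tcp_rot: [-89.9, -0.3, 7.3]
ft_force: [0.3, -0.1, -0.9]
finger_gap: 22.7
```

Call:
move_arm(motion="0.4 -1.5 0 0 0 0; 1.2 -4.5 0 0 0 0; 2.3 -8 0 0 0 0; 3.4 -12 0 0 0 0; 4.6 -16 0 0 0 0; 5.8 -20 0 0 0 0; 7 -24 0 0 0 0; 8.2 -28 -1 0 0 0; 9 -31 -2 0 0 0; 9.3 -32.1 -3 0 0 0")

```text
time: 9.48
tool_pos: [597.1, -14.9, 64.0]
tcp_rot: [-90.1, 0.0, 7.1]
ft_force: [-0.0, 1.0, -1.1]
finger_gap: 23.0
```

Call:
move_arm(motion="0 0 -1.5 0 0 0; 0 0 -3 0 0 0; 0 0 -4.2 0 0 0; 0 0 -4.8 0 0 0; 0 0 -5 0 0 0; 0 0 -5 0 0 0; 0 0 -5 0 0 0")

```text
time: 10.07
tool_pos: [596.6, -9.6, 15.5]
tcp_rot: [-90.0, 0.0, 7.3]
ft_force: [-2.6, 0.4, 4.1]
finger_gap: 22.2
```

Call:
move_arm(motion="0 0 0 0 0 0; 0 0 0 0 0 0; 0 0 0 0 0 0; 0 0 0 0 0 0", fingers=5.2)

```text
time: 10.4
tool_pos: [596.7, -10.0, 15.1]
tcp_rot: [-90.0, 0.0, 7.3]
ft_force: [0.1, 0.0, -0.1]
finger_gap: 52.2
```

Call:
move_arm(motion="0 0 1 0 0 0; 0 0 3 0 0 0; 0 0 6 0 0 0; 0 0 8 0 0 0; 0 0 8 0 0 0")

```text
time: 10.82
tool_pos: [600.5, -10.5, 102.0]
tcp_rot: [-90.1, -0.5, 7.3]
ft_force: [0.7, -0.7, 0.4]
finger_gap: 51.5
```

Call:
move_arm(motion="-0.6 1.5 0 0 0 0; -1.8 5 0 0 0 0; -3 8.6 0 0 0 0; -4.3 12.4 0 0 0 0; -5.6 16.2 0 0 0 0; -6.9 20 0 0 0 0; -8.1 23.5 0 0 0 0; -8.7 25.6 -1 0 0 0; -8.7 25.6 -2 0 0 0; -8.7 25.6 -3 0 0 0")

```text
time: 11.65
tool_pos: [508.5, 247.2, 64.3]
tcp_rot: [-90.0, 0.0, 7.4]
ft_force: [0.4, -0.4, -0.4]
finger_gap: 52.4
```

Call:
move_arm(motion="0 0 -1 0 0 0; 0 0 -2.4 0 0 0; 0 0 -3.8 0 0 0; 0 0 -4.8 0 0 0; 0 0 -5.3 0 0 0; 0 0 -5.5 0 0 0; 0 0 -5.5 0 0 0; 0 0 -5.5 0 0 0")

```text
time: 12.32
tool_pos: [510.3, 245.7, 10.8]
tcp_rot: [-90.0, -0.0, 7.2]
ft_force: [-0.5, 0.2, 0.5]
finger_gap: 52.1
```

Run:
```python
from h import *
np.set_printoptions(precision=1,suppress=True)
t=readout.sense();print(t['time'],t['tool_pos'],t['tcp_rot'],t['ft_force'],t['finger_gap'])
s=snap('wrist','w5.png');cv2.imwrite('pics/w5c.png',s['image'][200:420,180:470])
```

```text
12.3167 [510.3 245.7  10.8] [-90.   -0.    7.2] [-0.5  0.2  0.5] 52.114315985384025
```

View pics/w5c.png

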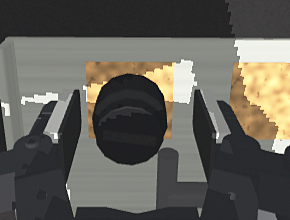

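Call:
move_arm(motion="0 -0.15 0 0 0 0; 0 -0.3 0 0 0 0; 0 -0.3 0 0 0 0; 0 -0.3 0 0 0 0")

```text
time: 12.7
tool_pos: [509.9, 242.8, 10.6]
tcp_rot: [-90.0, -0.0, 7.3]
ft_force: [-0.2, -0.3, -0.1]
finger_gap: 51.9
```

Call:
move_arm(motion="0 0 0 0 0 0; 0 0 0 0 0 0; 0 0 0 0 0 0; 0 0 0 0 0 0; 0 0 0 0 0 0; 0 0 0 0 0 0; 0 0 0 0 0 0; 0 0 0 0 0 0", fingers=0)

```text
time: 13.37
tool_pos: [510.0, 243.1, 10.7]
tcp_rot: [-90.0, -0.0, 7.3]
ft_force: [0.4, 1.0, 4.7]
finger_gap: 31.6
```

Call:
move_arm(motion="0 0 0.5 0 0 0; 0 0 1.5 0 0 0; 0 0 3 0 0 0; 0 0 5 0 0 0; 0 0 7 0 0 0; 0 0 8 0 0 0; 0 0 8 0 0 0")

```text
time: 13.95
tool_pos: [511.8, 243.6, 93.8]
tcp_rot: [-89.9, -0.3, 7.3]
ft_force: [-0.4, 0.2, 0.6]
finger_gap: 31.7
```

Call:
move_arm(motion="0.4 -1.5 0 0 0 0; 1.1 -4.5 0 0 0 0; 1.9 -8 0 0 0 0; 2.8 -12 0 0 0 0; 3.7 -16 0 0 0 0; 4.6 -20 0 0 0 0; 5.6 -24 0 0 0 0; 6.5 -28 -1 0 0 0; 7.2 -31 -2 0 0 0; 7.4 -32 -3 0 0 0")

```text
time: 14.78
tool_pos: [583.9, -81.8, 59.1]
tcp_rot: [-90.1, 0.0, 7.1]
ft_force: [0.4, -0.3, -0.3]
finger_gap: 31.6
```

Call:
move_arm(motion="0 0 -1.5 0 0 0; 0 0 -3 0 0 0; 0 0 -4.2 0 0 0; 0 0 -4.8 0 0 0; 0 0 -5 0 0 0; 0 0 -5 0 0 0; 0 0 -5 0 0 0")

```text
time: 15.37
tool_pos: [583.5, -76.4, 10.0]
tcp_rot: [-90.0, 0.0, 7.3]
ft_force: [-0.3, -0.0, 0.0]
finger_gap: 31.8
```

Call:
move_arm(motion="0 0 0 0 0 0; 0 0 0 0 0 0; 0 0 0 0 0 0; 0 0 0 0 0 0", fingers=5.2)

```text
time: 15.7
tool_pos: [583.7, -77.0, 10.3]
tcp_rot: [-90.0, -0.0, 7.3]
ft_force: [0.2, -0.9, 0.9]
finger_gap: 52.2
```

Call:
move_arm(motion="0 0 1 0 0 0; 0 0 3 0 0 0; 0 0 6 0 0 0; 0 0 8 0 0 0; 0 0 8 0 0 0")

```text
time: 16.12
tool_pos: [587.5, -78.0, 97.0]
tcp_rot: [-90.2, -0.5, 7.3]
ft_force: [0.2, -1.1, 1.1]
finger_gap: 52.0
```

Call:
move_arm(motion="-0.1 1 1 0 0 -4; -0.3 3 2 0 0 -9; -0.6 6 3 0 0 -15; -0.9 9.5 4 0 0 -21; -1.2 13 5 0 0 -27; -1.5 16.5 5 0 0 -33; -1.8 20 5 0 0 -39; -2.1 23.5 5 0 0 -45; -2.4 27 5 0 0 -51; -2.7 30 5 0 0 -57", fingers=6.5)

```text
time: 16.95
tool_pos: [556.1, 225.2, 140.7]
tcp_rot: [-90.0, 0.0, -50.0]
ft_force: [0.0, -0.6, -0.2]
finger_gap: 65.0
```

Call:
move_arm(motion="-0.2 3 0 0 0 -6; -0.4 6 0 0 0 -12; -0.6 8 0 0 0 -18; -0.7 9 0 0 0 -24; -0.8 9.4 0 0 0 -29; -0.8 9.4 0 0 0 -33; -0.8 9.4 0 0 0 -33; -0.8 9.4 0 0 0 -33; -0.8 9.4 0 0 0 -33; -0.8 9.4 0 0 0 -33")

```text
time: 17.78
tool_pos: [548.8, 316.5, 140.3]
tcp_rot: [-90.0, -0.0, -82.7]
ft_force: [-0.7, -0.0, -0.9]
finger_gap: 65.2
```

Run:
```python
from h import *
np.set_printoptions(precision=1,suppress=True)
t=readout.sense();print(t['time'],t['tool_pos'],t['tcp_rot'],t['joint_pos'],t['finger_gap'])
s=snap('wrist','w6.png')
```

```text
17.7833 [548.8 316.5 140.3] [-90.   -0.  -82.7] [25.3 15.8 85.4 -0.  78.8 18. ] 65.17233071733266
```

View pics/w6.png

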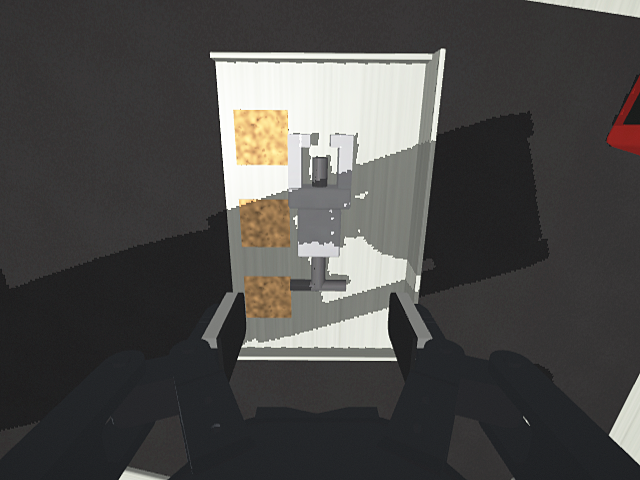

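Run:
```python
from h import *
np.set_printoptions(precision=1,suppress=True)
s=load('w6.png')
for n,u,v,z in [('hubL',298,232,28),('hubR',340,232,28),('hubtop',320,208,28),('hubbot',320,257,28),('tipL',294,135,28),('tipR',350,134,28),('Tl',291,285,16),('Tr',348,285,16),('padS',262,137,5),('padT',266,223,5),('padC',268,297,5),('rk+y-x',211,57,18),('rk+y',432,57,18)]: print(n,onz(s,u,v,z))
```

```text
hubL [533.9 315.3  28. ]
hubR [566.7 319.5  28. ]
hubtop [548.6 336.6  28. ]
hubbot [553.9 296.6  28. ]
tipL [522.9 387.5  28. ]
tipR [562.8 393.4  28. ]
Tl [533.1 263.   16. ]
Tr [582.1 269.4  16. ]
padS [496.7 382.2   5. ]
padT [505.7 312.6   5. ]
padC [513.3 242.9   5. ]
rk+y-x [458.9 431.9  18. ]
rk+y [612.6 451.8  18. ]
```

Call:
move_arm(motion="0.1 0 -1.5 0 0 0; 0.1 0 -4 0 0 0; 0.1 0 -7 0 0 0; 0.1 0 -9.5 0 0 0; 0.1 0 -11.2 0 0 0; 0.1 0 -12.2 0 0 0; 0.1 0 -12.8 0 0 0; 0.1 0 -13.2 0 0 0; 0.1 0 -13.2 0 0 0; 0.1 0 -13.2 0 0 0")

```text
time: 18.67
tool_pos: [550.6, 317.2, 9.5]
tcp_rot: [-89.9, 0.0, -82.7]
ft_force: [0.4, 0.3, 0.7]
finger_gap: 64.8
```

Call:
move_arm(motion="0 0 0 0 0 0; 0 0 0 0 0 0; 0 0 0 0 0 0; 0 0 0 0 0 0; 0 0 0 0 0 0; 0 0 0 0 0 0; 0 0 0 0 0 0; 0 0 0 0 0 0; 0 0 0 0 0 0; 0 0 0 0 0 0", fingers=0, squeeze=80)

```text
time: 19.5
tool_pos: [550.7, 317.4, 9.8]
tcp_rot: [-89.9, 0.0, -82.7]
ft_force: [-0.7, -1.1, 6.1]
finger_gap: 32.4
```

Call:
move_arm(motion="0 0 0.5 0 0 0; 0 0 1.5 0 0 0; 0 0 3 0 0 0; 0 0 5 0 0 0; 0 0 7.5 0 0 0; 0 0 10 0 0 0; 0 0 12 0 0 0; 0 0 13 0 0 0; 0 0 13 0 0 0; 0 0 13 0 0 0")

```text
time: 20.33
tool_pos: [549.8, 316.9, 138.6]
tcp_rot: [-90.0, 0.0, -82.7]
ft_force: [-0.2, -0.3, -7.8]
finger_gap: 32.5
```

Call:
move_arm(motion="0 -1 0.2 0 0 1; 0 -3 0.5 0 0 4; 0 -6 0.8 0 0 8; 0 -9.5 1.2 0 0 12; 0 -13 1.2 0 0 16; 0 -16.5 1.2 0 0 20; 0 -20 1.2 0 0 24; 0 -23.5 1.2 0 0 28; 0 -27 1.2 0 0 32; 0 -30.5 1.2 0 0 36")

```text
time: 21.17
tool_pos: [547.8, 10.4, 147.8]
tcp_rot: [-90.1, 0.2, -46.5]
ft_force: [1.4, 0.2, -7.9]
finger_gap: 32.2
```

Call:
move_arm(motion="-0.4 -3.5 0 0 0 4; -0.8 -7 0 0 0 8; -1.2 -10.5 0 0 0 12; -1.6 -14 0 0 0 16; -2 -17.5 0 0 0 20; -2.5 -21 0 0 0 24; -3 -24.5 0 0 0 28; -3.3 -27.5 0 0 0 32; -3.5 -30 0 0 0 35; -3.6 -31.4 0 0 0 37")

```text
time: 22.0
tool_pos: [511.6, -304.5, 147.6]
tcp_rot: [-90.0, 0.2, -9.7]
ft_force: [0.4, 0.8, -7.1]
finger_gap: 32.0
```

Call:
move_arm(motion="0 0 0 0 0 0; 0 0 0 0 0 0; 0 0 0 0 0 0; 0 0 0 0 0 0")

```text
time: 22.33
tool_pos: [513.4, -300.8, 149.1]
tcp_rot: [-89.9, 0.1, -9.7]
ft_force: [0.2, -0.4, -6.9]
finger_gap: 32.1
```

Run:
```python
from h import *
np.set_printoptions(precision=1,suppress=True)
t=readout.sense();print(t['time'],t['tool_pos'],t['tcp_rot'],t['joint_pos'],t['finger_gap'])
s=snap('wrist','w7.png')
```

```text
22.3333 [ 513.4 -300.8  149.1] [-89.9   0.1  -9.7] [ -35.3    9.8   91.4    0.    78.9 -115.6] 32.051109451761775
```

View pics/w7.png

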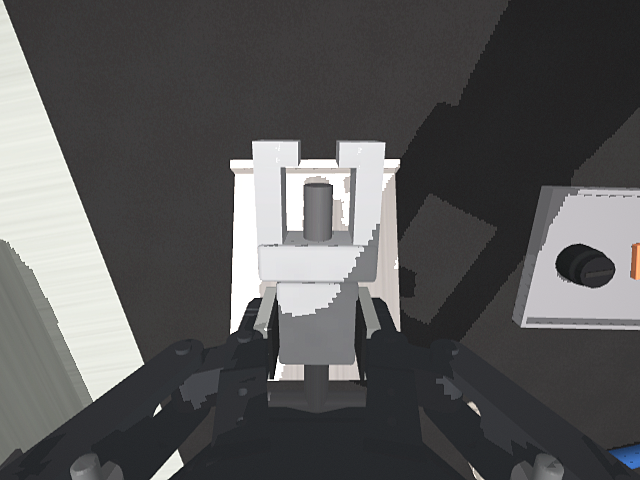

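Run:
```python
from h import *
np.set_printoptions(precision=2,suppress=True)
s=load('w7.png')
A=onz(s,231,160,28.5);B=onz(s,400,160,28.5);m=(A+B)/2;d=B-A
yaw=np.degrees(np.arctan2(-d[0],d[1]));print(A,B,m,np.linalg.norm(d),yaw)
c=np.cos(np.radians(yaw));q=np.sin(np.radians(yaw))
for L in (82,86): print('origin',m[:2]+L*np.array([c,q]))
for n,u,v,z in [('foot l',237,174,14),('foot r',396,174,14),('lipin',316,167,28.5),('edgeL mid',232,270,40),('jawl',277,141,165),('jawr',361,141,165)]: print(n,onz(s,u,v,z))
```

```text
[ 447.31 -355.37   28.5 ] [ 468.91 -228.66   28.5 ] [ 458.11 -292.02   28.5 ] 128.53338660361354 -9.673219403402978
origin [ 538.95 -305.8 ]
origin [ 542.89 -306.47]
foot l [ 459.59 -357.     14.  ]
foot r [ 481.3  -229.66   14.  ]
lipin [ 463.34 -292.55   28.5 ]
edgeL mid [ 531.26 -372.75   40.  ]
jawl [ 437.61 -302.39  165.  ]
jawr [ 442.69 -272.53  165.  ]
```

Call:
move_arm(motion="0 0 0 -0.67 -3.9 0; 0 0 0 -1.51 -8.9 0; 0 0 0 -2.35 -13.8 0; 0 0 -0.5 -3.19 -18.7 0; 0 0 -1 -3.9 -22.7 0; 0 0 -2 -4.2 -24.65 0; 0 0 -3 -4.2 -24.65 0; 0 0.1 -4 -4.2 -24.65 0; 0 0.1 -4 -4.2 -24.65 0; 0 0.1 -4 -4.2 -24.65 0")

```text
time: 23.22
tool_pos: [513.8, -300.3, 109.4]
tcp_rot: [-89.9, -24.9, -9.7]
ft_force: [0.4, 0.2, -6.9]
finger_gap: 32.6
```

Call:
move_arm(motion="0 0 0 0 0 0; 0 0 0 0 0 0; 0 0 0 0 0 0; 0 0 0 0 0 0")

```text
time: 23.55
tool_pos: [514.2, -301.4, 111.0]
tcp_rot: [-90.0, -25.0, -9.7]
ft_force: [-0.7, -0.4, -7.1]
finger_gap: 32.1
```

Call:
move_arm(motion="0.3 -0.05 -0.6 0 0 0; 0.8 -0.1 -1.7 0 0 0; 1.3 -0.2 -2.9 0 0 0; 1.7 -0.3 -3.9 0 0 0; 2 -0.3 -4.6 0 0 0; 2.2 -0.4 -5 0 0 0; 2.3 -0.4 -5.2 0 0 0; 2.3 -0.4 -5.2 0 0 0; 2.3 -0.4 -5.2 0 0 0; 2.3 -0.4 -5.2 0 0 0")

```text
time: 24.38
tool_pos: [537.1, -305.5, 59.1]
tcp_rot: [-90.0, -25.1, -9.7]
ft_force: [-0.2, -0.1, -7.7]
finger_gap: 32.3
```

Run:
```python
from h import *
np.set_printoptions(precision=1,suppress=True)
t=readout.sense();print(t['time'],t['tool_pos'],t['tcp_rot'],t['ft_force'])
w=snap('wrist','w8.png')['image'];s=snap('side','s8.png')['image'];s2=snap('scene','sc8.png')['image']
cv2.imwrite('pics/m8.png',np.hstack([cv2.resize(w[80:400,150:470],(400,400)),cv2.resize(s[130:250,330:450],(400,400),interpolation=cv2.INTER_CUBIC)]))
```

```text
24.3833 [ 537.1 -305.5   59.1] [-90.  -25.1  -9.7] [-0.2 -0.1 -7.7]
```

View pics/m8.png

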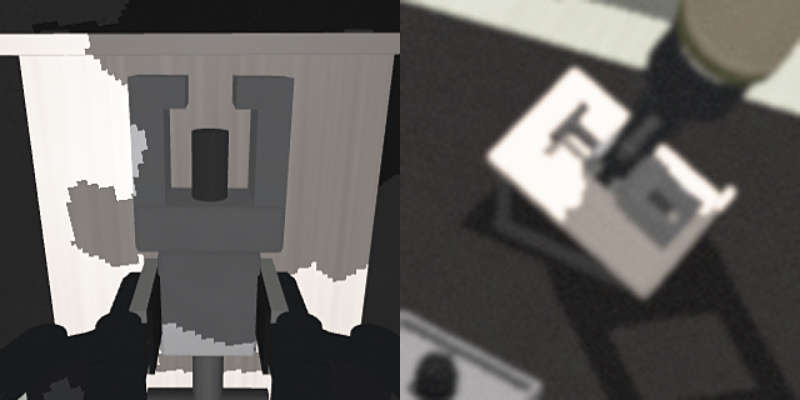

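Call:
move_arm(motion="0 0 -0.1 0 0 0; 0 0 -0.2 0 0 0; -0.1 0 -0.3 0 0 0; -0.1 0 -0.4 0 0 0; -0.1 0 -0.5 0 0 0; -0.1 0 -0.5 0 0 0; -0.1 0 -0.5 0 0 0")

```text
time: 25.12
tool_pos: [535.6, -305.1, 53.1]
tcp_rot: [-90.0, -25.0, -9.8]
ft_force: [0.4, -0.1, -8.4]
finger_gap: 32.2
```

Call:
move_arm(motion="0 0 0 0 0 0; 0.04 0 -0.08 0 0 0; 0.06 0 -0.14 0 0 0; 0.06 0 -0.14 0 0 0; 0.06 0 -0.14 0 0 0")

```text
time: 25.53
tool_pos: [536.3, -305.1, 51.8]
tcp_rot: [-90.0, -25.0, -9.7]
ft_force: [0.0, 0.1, -7.4]
finger_gap: 32.3
```

Call:
move_arm(motion="0.03 0 -0.07 0 0 0; 0.06 0 -0.14 0 0 0; 0.06 0 -0.14 0 0 0; 0.06 0 -0.14 0 0 0")

```text
time: 25.87
tool_pos: [537.1, -305.5, 51.9]
tcp_rot: [-90.0, -25.0, -9.7]
ft_force: [-11.5, 4.5, 8.8]
finger_gap: 32.4
```

Call:
move_arm(motion="0 0 0 0 0 0; 0 0 0 0 0 0; 0 0 0 0 0 0; 0 0 0 0 0 0; 0 0 0 0 0 0; 0 0 0 0 0 0", fingers=6.5)

```text
time: 26.37
tool_pos: [537.1, -305.3, 50.7]
tcp_rot: [-90.0, -25.0, -9.7]
ft_force: [0.2, -0.4, 0.4]
finger_gap: 65.1
```

Call:
move_arm(motion="-0.2 0 0.4 0 0 0; -0.6 0.1 1.3 0 0 0; -1.3 0.2 2.8 0 0 0; -2.2 0.4 4.6 0 0 0; -3.2 0.5 6.8 0 0 0; -4.1 0.7 8.8 0 0 0; -4.6 0.8 10 0 0 0; -4.6 0.8 10 0 0 0; -4.6 0.8 10 0 0 0")

```text
time: 27.12
tool_pos: [491.3, -297.7, 151.6]
tcp_rot: [-90.1, -25.1, -9.7]
ft_force: [0.4, -0.1, 0.1]
finger_gap: 65.1
```

Run:
```python
from h import *
np.set_printoptions(precision=1,suppress=True)
t=readout.sense();print(t['time'],t['tool_pos'],t['tcp_rot'],t['ft_force'])
w=snap('wrist','w9.png')['image']
cv2.imwrite('pics/w9c.png',w[120:420,130:530])
```

```text
27.1167 [ 491.3 -297.7  151.6] [-90.1 -25.1  -9.7] [ 0.4 -0.1  0.1]
```

View pics/w9c.png

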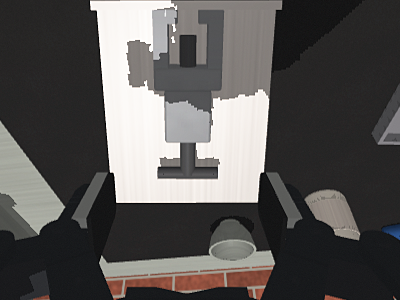

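Puller lies flat, centred, jaws on the lip. Now the cap back.

Call:
move_arm(motion="0 0.5 0 0.67 3.9 0; 0.3 1.5 0 1.51 8.9 0; 0.8 3 0 2.35 13.8 0; 1.5 5 0 3.19 18.7 0; 2.5 7 0 3.9 22.7 0; 3 9 0 4.2 24.65 0; 4 11 0 4.2 24.65 0", fingers=5.2)

```text
time: 27.75
tool_pos: [531.2, -185.5, 148.0]
tcp_rot: [-90.0, 0.3, -9.7]
ft_force: [1.1, -0.6, 0.0]
finger_gap: 52.0
```

Call:
move_arm(motion="0.8 2 0 0 0 4; 1.7 4 0 0 0 8; 2.6 6 -1 0 0 12; 3.6 8 -2 0 0 15; 4.7 10 -3 0 0 17; 5.3 11 -4 0 0 17; 5.3 11 -4 0 0 17; 5.3 11 -4 0 0 17; 5.3 11 -4 0 0 17; 5.3 11 -4 0 0 17")

```text
time: 28.58
tool_pos: [583.9, -78.2, 110.8]
tcp_rot: [-90.0, -0.0, 7.2]
ft_force: [0.1, -1.2, -0.1]
finger_gap: 51.8
```

Run:
```python
from h import *
np.set_printoptions(precision=1,suppress=True)
t=readout.sense();print(t['time'],t['tool_pos'],t['tcp_rot'],t['joint_pos'],t['finger_gap'])
w=snap('wrist','w10.png')['image']
cv2.imwrite('pics/w10.png',w)
```

```text
28.5833 [583.9 -78.2 110.8] [-90.   -0.    7.2] [ -12.6   10.8   94.5   -0.    74.7 -109.8] 51.84963375199807
```

View pics/w10.png

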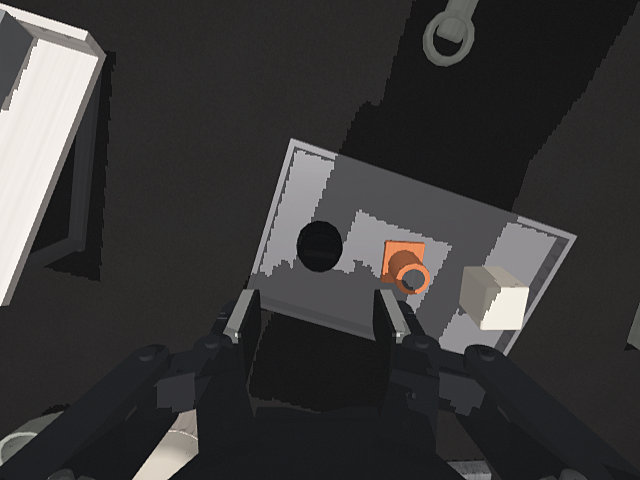

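Call:
move_arm(motion="0 0 -1.5 0 0 0; 0 0 -4 0 0 0; 0 0 -6.5 0 0 0; 0 0 -8.2 0 0 0; 0 0 -9.2 0 0 0; 0 0 -9.8 0 0 0; 0 0 -10 0 0 0; 0 0 -10 0 0 0; 0 0 -10 0 0 0; 0 0 -10 0 0 0")

```text
time: 29.47
tool_pos: [585.1, -77.4, 12.0]
tcp_rot: [-90.0, -0.1, 7.3]
ft_force: [0.7, -0.6, 0.0]
finger_gap: 52.0
```

Call:
move_arm(motion="0 0 0 0 0 0; 0 0 0 0 0 0; 0 0 0 0 0 0; 0 0 0 0 0 0; 0 0 0 0 0 0; 0 0 0 0 0 0; 0 0 0 0 0 0; 0 0 0 0 0 0", fingers=0, squeeze=40)

```text
time: 30.13
tool_pos: [584.8, -77.3, 11.7]
tcp_rot: [-90.0, -0.1, 7.3]
ft_force: [-1.4, 0.3, 6.7]
finger_gap: 31.8
```

Call:
move_arm(motion="0 0 0.5 0 0 0; 0 0 1.5 0 0 0; 0 0 3 0 0 0; 0 0 5 0 0 0; 0 0 7 0 0 0; 0 0 8 0 0 0; 0 0 8 0 0 0")

```text
time: 30.72
tool_pos: [586.2, -77.6, 94.4]
tcp_rot: [-90.1, -0.3, 7.3]
ft_force: [0.4, -0.6, 0.3]
finger_gap: 31.8
```

Call:
move_arm(motion="-0.4 1.5 0 0 0 0; -1.1 4.5 0 0 0 0; -1.9 8 0 0 0 0; -2.8 12 0 0 0 0; -3.7 16 0 0 0 0; -4.6 20 0 0 0 0; -5.5 24 0 0 0 0; -6.4 28 0 0 0 0; -7.1 31 -1 0 0 0; -7.3 32 -2 0 0 0")

```text
time: 31.55
tool_pos: [508.5, 247.5, 69.4]
tcp_rot: [-89.9, 0.0, 7.5]
ft_force: [1.0, -0.4, -0.6]
finger_gap: 31.6
```

Call:
move_arm(motion="0 0 -1 0 0 0; 0 0 -2.5 0 0 0; 0 0 -4 0 0 0; 0 0 -4.8 0 0 0; 0 0 -5.3 0 0 0; 0 0 -5.6 0 0 0; 0 0 -5.6 0 0 0; 0 0 -5.6 0 0 0; 0 0 -5.6 0 0 0; 0 0 -5.6 0 0 0")

```text
time: 32.38
tool_pos: [511.6, 243.0, 15.4]
tcp_rot: [-90.0, -0.1, 7.3]
ft_force: [0.7, 0.3, -1.4]
finger_gap: 31.7
```

Fine-tune and lower to touch.

Call:
move_arm(motion="0 0 -0.1 0 0 0; 0 0 -0.2 0 0 0; 0 0 -0.2 0 0 0; 0 0 -0.2 0 0 0; 0 0 -0.2 0 0 0")

```text
time: 32.8
tool_pos: [510.9, 242.9, 12.5]
tcp_rot: [-90.0, 0.0, 7.3]
ft_force: [-0.4, 0.1, 0.1]
finger_gap: 31.5
```

Call:
move_arm(motion="0 0 -0.05 0 0 0; 0 0 -0.1 0 0 0; 0 0 -0.1 0 0 0; 0 0 -0.1 0 0 0")

```text
time: 33.13
tool_pos: [511.0, 242.9, 11.8]
tcp_rot: [-90.0, -0.0, 7.3]
ft_force: [-1.7, -0.5, 4.2]
finger_gap: 31.7
```

Call:
move_arm(motion="0 0 0 0 0 0; 0 0 0 0 0 0; 0 0 0 0 0 0; 0 0 0 0 0 0; 0 0 0 0 0 0", fingers=5.2)

```text
time: 33.55
tool_pos: [510.9, 242.8, 11.3]
tcp_rot: [-90.0, 0.0, 7.3]
ft_force: [0.7, -0.4, -0.3]
finger_gap: 52.1
```

Call:
move_arm(motion="0 0 0.5 0 0 0; 0 0 1.5 0 0 0; 0 0 4 0 0 0; 0 0 6.5 0 0 0; 0 0 8 0 0 0; 0 0 8 0 0 0")

```text
time: 34.05
tool_pos: [514.1, 244.1, 97.3]
tcp_rot: [-89.9, -0.5, 7.3]
ft_force: [0.1, 0.4, 1.4]
finger_gap: 52.2
```

Call:
move_arm(motion="0.4 -1.5 0 0 0 0; 1.2 -4.5 0 0 0 0; 2.3 -8 0 0 0 0; 3.4 -12 0 0 0 0; 4.5 -15.5 0 0 0 0; 5.6 -18.5 0 0 0 0; 7 -21.5 0 0 0 0; 8.1 -24 0 0 0 0; 8.6 -25.3 0 0 0 0; 8.6 -25.3 -1 0 0 0")

```text
time: 34.88
tool_pos: [599.3, -13.1, 83.6]
tcp_rot: [-90.1, -0.2, 7.1]
ft_force: [1.0, 1.3, -0.2]
finger_gap: 52.1
```

Call:
move_arm(motion="0 0 -1 0 0 0; 0 0 -2.4 0 0 0; 0 0 -4 0 0 0; 0 0 -5.2 0 0 0; 0 0 -6 0 0 0; 0 0 -6.4 0 0 0; 0 0 -6.4 0 0 0; 0 0 -6.4 0 0 0")

```text
time: 35.55
tool_pos: [597.0, -9.8, 17.6]
tcp_rot: [-90.0, -0.0, 7.3]
ft_force: [0.6, -0.7, -0.6]
finger_gap: 52.1
```

Call:
move_arm(motion="0 0 -0.1 0 0 0; 0 0 -0.2 0 0 0; 0 0 -0.2 0 0 0; 0 0 -0.2 0 0 0")

```text
time: 35.88
tool_pos: [597.3, -10.2, 16.0]
tcp_rot: [-90.0, -0.0, 7.3]
ft_force: [0.5, 0.3, 0.5]
finger_gap: 52.0
```

Call:
move_arm(motion="0 0 0 0 0 0; 0 0 0 0 0 0; 0 0 0 0 0 0; 0 0 0 0 0 0; 0 0 0 0 0 0; 0 0 0 0 0 0; 0 0 0 0 0 0; 0 0 0 0 0 0", fingers=0)

```text
time: 36.55
tool_pos: [597.2, -10.2, 15.8]
tcp_rot: [-90.0, -0.0, 7.3]
ft_force: [0.7, -0.8, 3.6]
finger_gap: 22.6
```

Call:
move_arm(motion="0 0 0.5 0 0 0; 0 0 1.5 0 0 0; 0 0 3 0 0 0; 0 0 5 0 0 0; 0 0 7 0 0 0; 0 0 8 0 0 0; 0 0 8 0 0 0")

```text
time: 37.13
tool_pos: [599.1, -10.3, 99.2]
tcp_rot: [-90.1, -0.3, 7.3]
ft_force: [0.4, 0.1, -0.3]
finger_gap: 22.3
```

Call:
move_arm(motion="-0.4 1.5 0 0 0 0; -1.2 4.5 0 0 0 0; -2.3 8 0 0 0 0; -3.4 12 0 0 0 0; -4.6 16 0 0 0 0; -5.8 20 0 0 0 0; -7 24 0 0 0 0; -8.1 28 0 0 0 0; -9 31 -1 0 0 0; -9.25 32.05 -2 0 0 0")

```text
time: 37.97
tool_pos: [501.5, 315.1, 74.3]
tcp_rot: [-89.9, 0.1, 7.5]
ft_force: [0.4, -0.0, -1.6]
finger_gap: 22.5
```

Call:
move_arm(motion="0 0 -1 0 0 0; 0 0 -2.5 0 0 0; 0 0 -4 0 0 0; 0 0 -4.8 0 0 0; 0 0 -5.3 0 0 0; 0 0 -5.6 0 0 0; 0 0 -5.6 0 0 0; 0 0 -5.6 0 0 0; 0 0 -5.6 0 0 0; 0 0 -5.6 0 0 0")

```text
time: 38.8
tool_pos: [505.1, 310.6, 20.4]
tcp_rot: [-90.0, -0.1, 7.3]
ft_force: [0.2, -0.4, -1.5]
finger_gap: 22.6
```

Call:
move_arm(motion="0 0 0 0 0 0; 0 0 -0.1 0 0 0; 0 0 -0.1 0 0 0; 0 0 -0.1 0 0 0; 0 0 -0.1 0 0 0")

```text
time: 39.22
tool_pos: [504.4, 310.4, 18.5]
tcp_rot: [-90.0, 0.0, 7.3]
ft_force: [0.1, -0.0, -1.7]
finger_gap: 22.5
```

Call:
move_arm(motion="0 0 -0.05 0 0 0; 0 0 -0.1 0 0 0; 0 0 -0.15 0 0 0; 0 0 -0.15 0 0 0; 0 0 -0.15 0 0 0; 0 0 -0.15 0 0 0")

```text
time: 39.72
tool_pos: [504.4, 310.4, 17.0]
tcp_rot: [-90.0, -0.0, 7.3]
ft_force: [-0.3, 0.4, -2.0]
finger_gap: 22.5
```

Call:
move_arm(motion="0 0 -0.05 0 0 0; 0 0 -0.1 0 0 0; 0 0 -0.1 0 0 0; 0 0 -0.1 0 0 0")

```text
time: 40.05
tool_pos: [504.4, 310.4, 15.9]
tcp_rot: [-90.0, 0.0, 7.3]
ft_force: [-0.4, 0.4, -0.9]
finger_gap: 22.7
```

Call:
move_arm(motion="0 0 0 0 0 0; 0 0 0 0 0 0; 0 0 0 0 0 0; 0 0 0 0 0 0; 0 0 0 0 0 0", fingers=5.2)

```text
time: 40.47
tool_pos: [504.5, 310.4, 16.1]
tcp_rot: [-90.0, -0.0, 7.3]
ft_force: [-0.2, 0.2, -0.4]
finger_gap: 52.3
```

Call:
move_arm(motion="0 0 0.5 0 0 0; 0 0 1.5 0 0 0; 0 0 4 0 0 0; 0 0 6.5 0 0 0; 0 0 8 0 0 0; 0 0 8 0 0 0")

```text
time: 40.97
tool_pos: [507.4, 311.9, 101.9]
tcp_rot: [-89.8, -0.5, 7.3]
ft_force: [-0.1, 0.0, 0.2]
finger_gap: 52.0
```

Call:
move_arm(motion="0.5 -1.5 0 0 0 0; 1.5 -4.5 0 0 0 0; 2.9 -8 0 0 0 0; 4.3 -12 0 0 0 0; 5.7 -15.5 0 0 0 0; 7.1 -18.5 0 0 0 0; 8.7 -21.5 0 0 0 0; 10 -24 0 0 0 0; 10.5 -25.3 0 0 0 0; 10.5 -25.3 -1 0 0 0")

```text
time: 41.8
tool_pos: [611.8, 54.4, 87.9]
tcp_rot: [-90.1, -0.2, 7.1]
ft_force: [-0.1, -0.3, 0.6]
finger_gap: 51.9
```

Call:
move_arm(motion="0 0 -1 0 0 0; 0 0 -2.4 0 0 0; 0 0 -4 0 0 0; 0 0 -5.4 0 0 0; 0 0 -6.4 0 0 0; 0 0 -7 0 0 0; 0 0 -7.1 0 0 0; 0 0 -7.1 0 0 0; 0 0 -7.1 0 0 0; 0 0 -7.1 0 0 0")

```text
time: 42.63
tool_pos: [610.4, 57.4, 16.2]
tcp_rot: [-90.0, -0.1, 7.3]
ft_force: [-0.0, 0.7, 0.0]
finger_gap: 51.9
```

Call:
move_arm(motion="0 0 -0.1 0 0 0; -0.05 0 -0.2 0 0 0; -0.05 0 -0.3 0 0 0; -0.05 0 -0.3 0 0 0; -0.05 0 -0.3 0 0 0")

```text
time: 43.05
tool_pos: [608.8, 57.3, 11.9]
tcp_rot: [-90.0, 0.0, 7.3]
ft_force: [-0.5, -0.2, 0.2]
finger_gap: 52.3
```

Call:
move_arm(motion="0 0 0 0 0 0; 0 0 0 0 0 0; 0 0 0 0 0 0; 0 0 0 0 0 0; 0 0 0 0 0 0; 0 0 0 0 0 0; 0 0 0 0 0 0; 0 0 0 0 0 0", fingers=0)

```text
time: 43.72
tool_pos: [609.1, 57.4, 12.2]
tcp_rot: [-90.0, -0.0, 7.3]
ft_force: [-0.6, -0.4, 1.7]
finger_gap: 29.5
```

Call:
move_arm(motion="0 0 0.5 0 0 0; 0 0 1.5 0 0 0; 0 0 3 0 0 0; 0 0 5 0 0 0; 0 0 7 0 0 0; 0 0 8 0 0 0; 0 0 8 0 0 0")

```text
time: 44.3
tool_pos: [611.3, 57.4, 96.0]
tcp_rot: [-90.0, -0.3, 7.3]
ft_force: [0.2, -0.3, -0.3]
finger_gap: 29.7
```

Call:
move_arm(motion="-0.5 1.5 0 0 0 0; -1.5 4.5 0 0 0 0; -2.8 8 0 0 0 0; -4.2 12 0 0 0 0; -5.6 16 0 0 0 0; -7 20 0 0 0 0; -8.4 24 0 0 0 0; -9.8 28 0 0 0 0; -10.9 31 -1 0 0 0; -11.25 32.3 -2 0 0 0")

```text
time: 45.13
tool_pos: [493.0, 385.2, 70.9]
tcp_rot: [-89.9, 0.1, 7.5]
ft_force: [0.1, 0.1, -0.8]
finger_gap: 29.3
```

Call:
move_arm(motion="0 0 -1 0 0 0; 0 0 -2.5 0 0 0; 0 0 -4 0 0 0; 0 0 -4.8 0 0 0; 0 0 -5.3 0 0 0; 0 0 -5.6 0 0 0; 0 0 -5.6 0 0 0; 0 0 -5.6 0 0 0; 0 0 -5.6 0 0 0; 0 0 -5.6 0 0 0")

```text
time: 45.97
tool_pos: [497.1, 380.7, 17.0]
tcp_rot: [-90.0, -0.1, 7.3]
ft_force: [0.7, 0.6, -0.1]
finger_gap: 29.3
```

Call:
move_arm(motion="0 0 0 0 0 0; 0 0 -0.1 0 0 0; 0 0 -0.1 0 0 0; 0 0 -0.1 0 0 0; 0 0 -0.1 0 0 0")

```text
time: 46.38
tool_pos: [496.4, 380.4, 15.0]
tcp_rot: [-90.0, 0.0, 7.3]
ft_force: [-0.1, 0.4, -0.5]
finger_gap: 29.4
```

Call:
move_arm(motion="0 0 -0.05 0 0 0; 0 0 -0.1 0 0 0; 0 0 -0.1 0 0 0; 0 0 -0.1 0 0 0; 0 0 -0.1 0 0 0")

```text
time: 46.8
tool_pos: [496.4, 380.4, 14.0]
tcp_rot: [-90.0, -0.0, 7.3]
ft_force: [0.6, -0.5, -0.6]
finger_gap: 29.6
```

Call:
move_arm(motion="0 0 -0.05 0 0 0; 0 0 -0.1 0 0 0; 0 0 -0.1 0 0 0; 0 0 -0.1 0 0 0")

```text
time: 47.13
tool_pos: [496.4, 380.3, 12.9]
tcp_rot: [-90.0, 0.0, 7.3]
ft_force: [-0.4, 0.4, -0.3]
finger_gap: 29.8
```

Call:
move_arm(motion="0 0 -0.05 0 0 0; 0 0 -0.08 0 0 0; 0 0 -0.08 0 0 0; 0 0 -0.08 0 0 0")

```text
time: 47.47
tool_pos: [496.4, 380.4, 12.2]
tcp_rot: [-90.0, 0.0, 7.3]
ft_force: [-0.0, 0.3, -0.2]
finger_gap: 29.4
```

Call:
move_arm(motion="0 0 -0.03 0 0 0; 0 0 -0.03 0 0 0; 0 0 -0.03 0 0 0")

```text
time: 47.72
tool_pos: [496.5, 380.4, 12.1]
tcp_rot: [-90.0, -0.0, 7.3]
ft_force: [-0.9, -0.7, 3.7]
finger_gap: 29.4
```

Call:
move_arm(motion="0 0 0 0 0 0; 0 0 0 0 0 0; 0 0 0 0 0 0; 0 0 0 0 0 0; 0 0 0 0 0 0", fingers=5.2)

```text
time: 48.13
tool_pos: [496.4, 380.4, 11.8]
tcp_rot: [-90.0, 0.0, 7.3]
ft_force: [0.5, -0.1, 0.5]
finger_gap: 52.0
```

Call:
move_arm(motion="0 0 0.5 0 0 0; 0 0 1.5 0 0 0; 0 0 4 0 0 0; 0 0 7 0 0 0; -1 -2 10 0 0 0; -2.5 -4.5 13 0 0 0; -4 -7 16 0 0 0; -4.5 -7.7 16.9 0 0 0; -4.5 -7.7 16.9 0 0 0; -4.5 -7.7 16.9 0 0 0")

```text
time: 48.97
tool_pos: [452.2, 303.7, 182.7]
tcp_rot: [-89.9, -0.2, 7.2]
ft_force: [0.4, -0.1, -0.6]
finger_gap: 52.1
```

Call:
move_arm(motion="0 0 0 0 0 0; 0 0 0 0 0 0; 0 0 0 0 0 0; 0 0 0 0 0 0")

```text
time: 49.3
tool_pos: [451.0, 303.5, 179.5]
tcp_rot: [-90.0, 0.1, 7.3]
ft_force: [0.3, 0.9, -0.5]
finger_gap: 52.3
```

Run:
```python
from h import *
np.set_printoptions(precision=1,suppress=True)
t=readout.sense();print(t['time'],t['tool_pos'],t['tcp_rot'],t['ft_force'])
s=snap('wrist','w11.png')
f=lambda im:cv2.resize(im[230:310,205:425],(800,291),interpolation=cv2.INTER_CUBIC)
cv2.imwrite('pics/m11.png',np.vstack([f(load('w1.png')['image']),f(s['image'])]))
```

```text
49.3 [451.  303.5 179.5] [-90.    0.1   7.3] [ 0.3  0.9 -0.5]
```

View pics/m11.png

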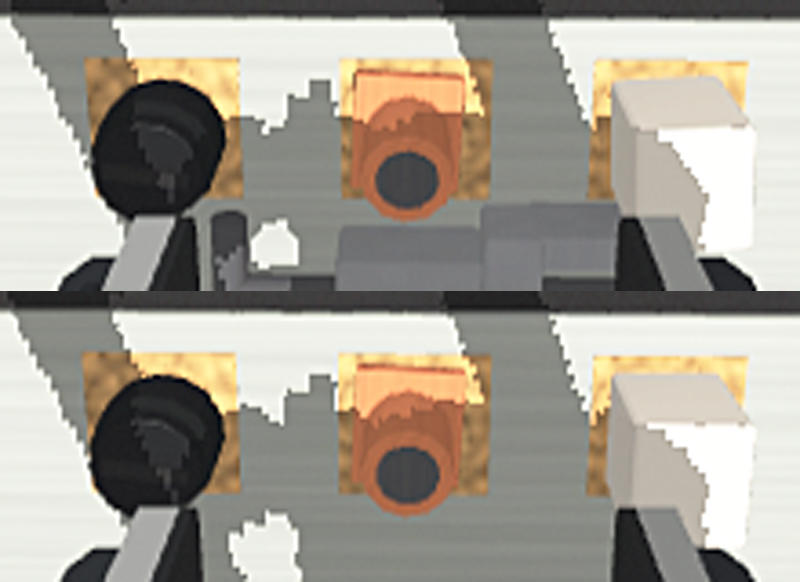

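Run:
```python
from h import *
a=snap('scene','sF.png')['image'];b=snap('side','dF.png')['image'];print(readout.sense()['time'])
A0=load('scene0.png')['image']
for n,(x0,y0,x1,y1) in {'tin':(418,225,455,265),'bottle':(303,303,342,350)}.items(): print(n,cv2.absdiff(A0[y0:y1,x0:x1],a[y0:y1,x0:x1]).mean())
cv2.imwrite('pics/mF.png',np.hstack([cv2.resize(a[90:360,140:480],(400,318)),cv2.resize(b[130:270,270:446],(400,318))]))
```

```text
49.45
tin 0.788963963963964
bottle 0.7781414802691399
```

View pics/mF.png

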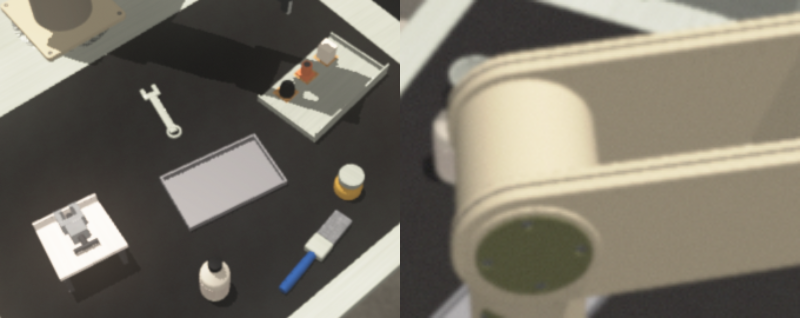

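The puller is seated on the stand, all three parts are on their pads, the tray is empty and the bystanders are untouched. Handing in.

```bash
python3 -c "
from h import *
print(r.hand_in())"
```

```text
the job is handed in; nothing more can be done
None
```

The job is done and handed in at about 49.5 s of the 147 s allowed.

I moved the spacer, terminal and cap into the tray. Then I laid the puller flat on the stand, jaws down, and put the three parts back on their cork pads.

**Last checks:**
- **Rack:** wrist pictures taken from the same pose before and after match to about 1 mm. All three parts stand upright.
- **Puller:** a picture just after I let go showed it flat, centred to about a millimetre, lined up with the slope and resting against the lip. The final scene view shows it still in place. The arm blocked the side camera, so there was no second view of it at the end.
- **Tray and bystanders:** the tray is empty. The image around the tin and the bottle is unchanged from the start.

**One disagreement:** the finger opening on the two round parts read 1 to 2 mm under their stated diameters (22.7 for 24, 31.6 for 34). The grips held all the same.

The highest wrist force I read was about 16 N, when the puller touched the stand.

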